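# Square up a stack of tiles and weight it

### The arm

A 6-joint arm with a two-finger parallel gripper is mounted at the origin on the work surface. World frame = base frame: x ahead of the robot, y to its left, z up, the work surface at z = 0. Lengths are in mm, angles in rad, forces in N, time in s.
With the tool pointing down it reaches from about 350 to 800 mm from the base axis. Payload 7.3 kg.
Tool frame: the origin (TCP) lies at the very end of the fingers, on their centre line; the grasp point (between the pads) lies 19 mm behind it; z points along the fingers, y is the line along which they close (so a half turn about z gives the same grasp; the last joint's range is limited). The gripper opens to 85 mm and grips with 20 to 120 N. Pads are 22 mm wide; open, the fingers measure 114 mm over their backs; the gripper's body (76 mm by 85 mm) begins 54 mm behind the grasp point. The pads swing forward as they close: fully open they stand 13 mm farther back than shut.
Start: joints at [-1.433, 0.342, 1.524, -0, 1.275, -0.146], TCP at [147.025, -504.012, 231.322] pointing down, gripper open.
Joint ranges: [-2.53, 2.53], [-0.77, 2.02], [0.04, 2.7], [-1, 4.14], [0.28, 2.66], [-3.11, 3.11]. Speed limits (rad/s): [2.57, 2.57, 3.14, 3.14, 3.14, 3.14].

### API

Orientations are given as a rotation vector (axis times angle).
In Python, from workcell import manip gives the robot as it stands.
- The arm moves only by the shell command python3 jog.py, which reads ROWS from standard input. ROWS is one flat JSON list of numbers that holds 1 to 5 rows one after another, with no inner brackets; each row has 5 numbers: dx, dy, dz in units of 20 mm, then a turn about the tool's z in units of 0.05 rad, then the opening from 0.0 (shut) to 1.0 (fully open); each row is the pose to reach, as a shift and turn from the pose commanded when the command began, along the tool's axes at that moment; what a row does not reach only later rows make up. A row lasts 1/12 s, in which the tool goes at most 41.7 mm and 0.125 rad, less where a joint would pass 70% of its speed; a pose out of reach is approached as far as the arm can. The fingers move at their own pace and stop on an object; the grip force is fixed at half the most. Time passes only in rows, so rows that do not move let the fingers close. It prints the time, the measured TCP pose, the force, the opening and the grip force at its end. Input that does not fit is refused with a message, and nothing moves.
- manip.state(): the state, without advancing time (a new reading comes with each control period).
- manip.capture(name): name is "side" or "top"; returns the picture (384x512x3 uint8, red, green, blue); there is no depth.
- manip.camera_info(name): a dict with "fov_y" (degrees; the focal length in pixels is half the picture's height over the tangent of half this angle, whatever the lens; pixels are square), "cx", "cy" (the principal point, pixels), "R" (3x3) and "t" (3): a world point X has camera coordinates R X + t. Camera axes: x right, y down, z forward; pixel columns grow to the right and rows downward; lengths in mm; the calibration is good to about 2 mm. A picture is of the moment at which its call begins. camera_info takes no time and is no camera call.
- manip.close_job(): hands the job in; it is judged then, once.
The state is a dict: "time": time; "q": joint angles; "joint_velocities": joint speeds; "joint_torque": joint torques, N m; "ee_pos": TCP position; "ee_rot": TCP orientation; "ft_force": force on the tool from outside, world axes, zero at the start; "torque": the same for the moment, N m; "grip_width": opening from 0.0 (shut) to 1.0 (fully open); "grip_force": force on a finger pad.
Only numpy, scipy, OpenCV 4.12 (cv2) and the standard library are available. Lean on these libraries where they do the work, as an engineer would, in place of code of your own. Each camera call takes 0.05 s, during which the arm holds its last target. There are 200 camera calls.

### The job

Pick up the tapping block by its wooden grip and, with its metal foot, gently tap the untidy stack of four tiles on the squaring board until every tile lies flush against both fences and all edges line up. Then stand the block upright on the middle of the squared stack as a weight, without shifting the tiles, and let go. Touch the tiles with the block only, never with the gripper, do not hit or press them hard, and leave the hammer, the tray and the steel wedge where they are.

Things in the scene. Friction and masses are not known exactly. Their poses are not given: they have to be found in the camera images.
- jig: squaring board, fixed to the bench: plywood base 240 mm (its x) by 260 mm (its y), 8 mm thick; origin at the centre of its underside. Two aluminium fences 20 mm wide rise 36 mm above the base: the far one along y, inner face at x = +75 mm, from y = -20 to 105 mm; the left one along x, inner face at y = +85 mm, from x = -10 to 75 mm. The stack's -x and -y sides are open.
- corner (a point): the inner corner where both fences meet, on the top face of the base (75, 85, 8 mm in the jig's frame); axes parallel to the jig's. A tile flush with both fences has its origin at x = -45, y = -60 mm from here.
- block: tapping block standing on the bench, 0.5 kg, 96 mm tall: a steel foot 36 mm (its x) by 90 mm (its y), 50 mm high, and centred on it an upright wooden grip 26 mm (x) by 64 mm (y), 46 mm high. Origin at the centre of the underside. The 90 x 50 mm faces, looking to +x and -x, are the two tapping faces, both alike.
- tile0: smooth terracotta tile, 90 mm (its x) by 120 mm (its y), 10 mm thick, 0.22 kg, number 1 of 4 from the bottom of the stack. Origin at the centre of its underside. All are alike and loose; at the start each lies 9 to 27 mm short of its flush place in x and in y, and up to 0.1 rad askew. Pushing the whole stack takes about 3 to 10 N.
- tile1: smooth terracotta tile, 90 mm (its x) by 120 mm (its y), 10 mm thick, 0.22 kg, number 2 of 4 from the bottom of the stack. Origin at the centre of its underside. All are alike and loose; at the start each lies 9 to 27 mm short of its flush place in x and in y, and up to 0.1 rad askew. Pushing the whole stack takes about 3 to 10 N.
- tile2: smooth terracotta tile, 90 mm (its x) by 120 mm (its y), 10 mm thick, 0.22 kg, number 3 of 4 from the bottom of the stack. Origin at the centre of its underside. All are alike and loose; at the start each lies 9 to 27 mm short of its flush place in x and in y, and up to 0.1 rad askew. Pushing the whole stack takes about 3 to 10 N.
- tile3: smooth terracotta tile, 90 mm (its x) by 120 mm (its y), 10 mm thick, 0.22 kg, number 4 of 4 from the bottom of the stack. Origin at the centre of its underside. All are alike and loose; at the start each lies 9 to 27 mm short of its flush place in x and in y, and up to 0.1 rad askew. Pushing the whole stack takes about 3 to 10 N.
- hammer: bystander: mosaic hammer, 280 mm long, lying on the bench on the far right; origin on its underside. Leave alone.
- tray: bystander: clear tray 120 x 210 mm, 45 mm high, with three compartments of stone chips, left of the board; origin at the centre of the underside. Leave alone.
- hardie: bystander: dark steel wedge (chisel edge up) on a 60 x 70 mm base, 78 mm tall, at the near left; origin at the centre of the underside. Leave alone.

How it is judged:
By the outcome, as a careful person would: the job done as asked, in the order asked, and still so for the second after the job is handed in, with the robot touching nothing.
It also fails if it takes over 51 s, if anything falls off the work surface, if the arm or the gripper's body presses on something with over 40 N, if the wrist force passes 120 N, or if a joint passes its speed limit or range.

## Working session

There is one attempt and no reset: what is moved stays moved. The work goes in short steps, Python scripts to look and compute and a shell command to move; the robot and the scene stay as the last step left them, time stands still between calls to the robot, and variables do not carry over. Pictures are saved under pics/ and viewed, at most 10 in all, crops included, and the job is handed in when it is done.

```bash
ls; mkdir -p pics
python3 - <<'E'
from workcell import manip
import cv2,numpy as np
for n in("side","top"):
    im=manip.capture(n);cv2.imwrite(f"pics/{n}0.png",im[:,:,::-1]);c=manip.camera_info(n);print(n,c)
s=manip.state();print(s)
E
```

```text
jog.py
pics
workcell.py
side {'fov_y': 43.83509942108474, 'cx': 258.81086294031934, 'cy': 194.11932590268984, 'R': array([[ 0.98741158, -0.15816503,  0.00147928],
       [-0.10820947, -0.6823052 , -0.72301475],
       [ 0.11536497,  0.71375307, -0.69083101]]), 't': array([-553.51883227,  135.07356201, 1107.46280447])}
top {'fov_y': 53.01164932648948, 'cx': 255.74559163376273, 'cy': 202.8145951239883, 'R': array([[ 2.88416804e-02, -9.99583992e-01,  3.96440238e-06],
       [-9.78287356e-01, -2.82280083e-02, -2.05321769e-01],
       [ 2.05236466e-01,  5.91794651e-03, -9.78694524e-01]]), 't': array([ 16.11651041, 574.75106602, 992.60441902])}
{'time': 0.1, 'q': array([-1.43301218e+00,  3.42673673e-01,  1.52491834e+00, -6.54122064e-06,
        1.27538539e+00, -1.46040275e-01]), 'joint_velocities': array([-0.00138903, -0.0004716 , -0.00242465,  0.00239326, -0.00132368,
        0.00210088]), 'joint_torque': array([ 2.77854415e-03, -4.34446549e+01, -2.46489966e+01, -1.03344678e-05,
        4.64667959e-03, -1.64923205e-05]), 'ee_pos': array([ 146.96566948, -503.6440532 ,  230.68584387]), 'ee_rot': array([-3.10864006e+00, -4.44142536e-01,  8.48140082e-07]), 'ft_force': array([0.24398148, 0.1700118 , 0.59365599]), 'torque': array([0.07635848, 0.01515971, 0.04832805]), 'grip_force': 0.0, 'grip_width': 0.9993391794627665}
```
View pics/top0.png

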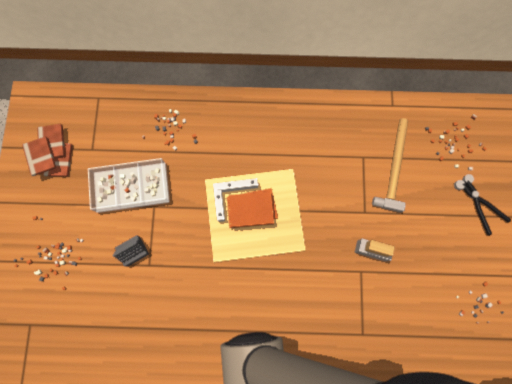

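View pics/side0.png

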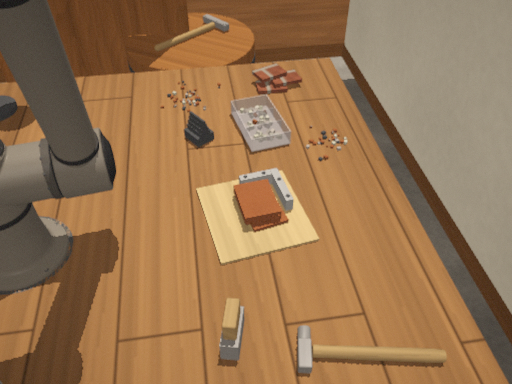

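The top view shows the board at about (255,215) and the block at (376,250), lying roughly along the image's x axis. The side view shows the same block at (232,330) and the stack at (262,205), against the fences at the upper right.

Create h.py:
```python
import numpy as np,cv2
from workcell import manip
def cam(n):
    c=manip.camera_info(n);f=192/np.tan(np.radians(c["fov_y"]/2))
    return f,c["cx"],c["cy"],np.array(c["R"]),np.array(c["t"])
def ray(n,uv,z):
    f,cx,cy,R,t=cam(n);uv=np.atleast_2d(uv).astype(float)
    d=np.c_[(uv[:,0]-cx)/f,(uv[:,1]-cy)/f,np.ones(len(uv))]@R; o=-R.T@t
    return o+d*((z-o[2])/d[:,2])[:,None]
def proj(n,X):
    f,cx,cy,R,t=cam(n);p=np.atleast_2d(X)@R.T+t
    return p[:,:2]/p[:,2:]*f+[cx,cy]
def mask(im,lo,hi,box):
    h=cv2.cvtColor(im,cv2.COLOR_RGB2HSV);m=cv2.inRange(h,lo,hi);k=np.zeros_like(m);x0,y0,x1,y1=box;k[y0:y1,x0:x1]=m[y0:y1,x0:x1];return k
def big(m):
    c,_=cv2.findContours(m,cv2.RETR_EXTERNAL,cv2.CHAIN_APPROX_NONE);return max(c,key=cv2.contourArea)[:,0,:]
```

Run:
```python
from h import *
ims={n:cv2.imread(f"pics/{n}0.png")[:,:,::-1].copy() for n in("top","side")}
h=cv2.cvtColor(ims["top"],cv2.COLOR_RGB2HSV)
for p in[(220,245),(290,190),(250,208),(380,247),(368,254),(222,200),(340,250)]:print(p,h[p[1],p[0]],end=';')
h=cv2.cvtColor(ims["side"],cv2.COLOR_RGB2HSV)
print()
for p in[(220,215),(232,305),(232,330),(228,345),(260,200),(250,280),(262,175)]:print(p,h[p[1],p[0]],end=';')
crop=[cv2.resize(ims["top"][160:270,200:310],(400,400),interpolation=2),cv2.resize(ims["top"][225:280,345:400],(400,400),interpolation=2)]
cv2.imwrite("pics/c1.png",np.hstack(crop)[:,:,::-1])
```

```text
(220, 245) [ 24 107 253];(290, 190) [ 24 112 253];(250, 208) [ 10 184 219];(380, 247) [ 19 135 241];(368, 254) [14 39 99];(222, 200) [ 17  39 192];(340, 250) [ 14 170 200];
(220, 215) [ 20 102 224];(232, 305) [ 18 110 211];(232, 330) [ 18 120 127];(228, 345) [ 16  30 145];(260, 200) [ 12 164 185];(250, 280) [ 15 144 181];(262, 175) [ 20  20 187];
```

View pics/c1.png

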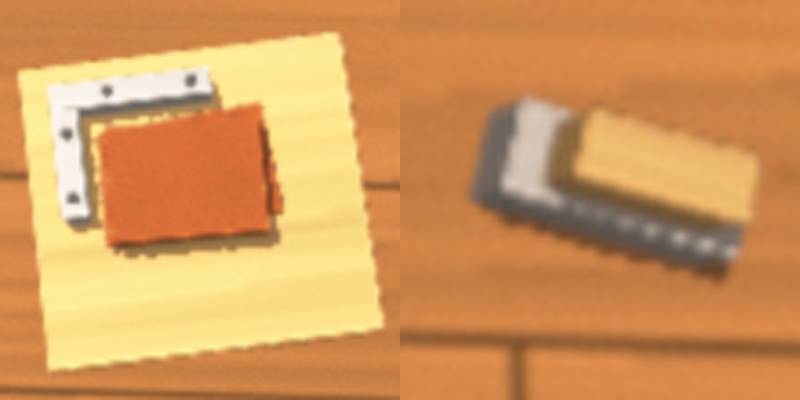

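The crop shows the four board corners clearly, with the fences at the upper left. The tiles sit about 10–20 mm short of the fences. In the right half, the grip's light top spans about 55–90 % of the crop.

```bash
cat > m.py <<'E'
from h import *
def rect(P,z=None):
    (c,s,a)=cv2.minAreaRect(P[:,:2].astype(np.float32));return np.round(c,1),np.round(s,1),round(a,2)
def board(n,im,box):
    m=mask(im,(18,15,150),(30,150,255),box);c=cv2.convexHull(big(m))[:,0]
    return rect(ray(n,c,8))
E
python3 - <<'E'
from m import *
ims={n:cv2.imread(f"pics/{n}0.png")[:,:,::-1].copy() for n in("top","side")}
print("board",board("top",ims["top"],(195,160,315,270)),board("side",ims["side"],(190,160,325,265)))
for n,box in(("top",(345,230,405,275)),("side",(210,290,255,365))):
    m=mask(ims[n],(15,90,185 if n=="side" else 215),(24,150,255),box);c=big(m);print(n,"grip",rect(ray(n,c,96)),len(c))
    m2=mask(ims[n],(0,0,40),(179,75,255),box);print("foot",rect(ray(n,big(m2|m),0)))
    print(c[:,0].min(),c[:,0].max(),c[:,1].min(),c[:,1].max())
m=mask(ims["top"],(5,165,100),(14,255,255),(222,184,284,234));print("tile",rect(ray("top",big(m),48)))
E
```

```text
board (array([552.2,  36.8]), array([240.9, 260.6]), 8.83) (array([554.1,  41.6]), array([240.8, 274.1]), 8.8)
top grip (array([ 458.9, -295. ]), array([63.1, 23.4]), 75.41) 60
foot (array([ 460.1, -303.8]), array([101. ,  42.6]), 72.99)
369 393 240 254
side grip (array([ 459.9, -295.7]), array([61.4, 23.9]), 75.28) 77
foot (array([ 460.5, -279.2]), array([120.8,  41.9]), 75.02)
222 238 298 326
tile (array([561. ,  43.6]), array([ 97.9, 132.5]), 8.98)
```

```bash
cat > d.py <<'E'
import sys
from h import *
from scipy.spatial.transform import Rotation as Ro
# args: frame(w|j) x y z phi(deg, direction of tool y in that frame) -> shift in tool axes, turn
C=np.array([552.5,37.0]);A=np.radians(8.83)
def W(p): return C+np.array([[np.cos(A),-np.sin(A)],[np.sin(A),np.cos(A)]])@np.array(p)
def J(p): return np.array([[np.cos(A),np.sin(A)],[-np.sin(A),np.cos(A)]])@(np.array(p[:2])-C)
if __name__=="__main__":
    s=manip.state();R=Ro.from_rotvec(s["ee_rot"]).as_matrix()
    y=np.degrees(np.arctan2(R[1,1],R[0,1]))
    if len(sys.argv)>1:
        f=sys.argv[1];x=[float(v) for v in sys.argv[2:]]
        p=W(x[:2]) if f=="j" else x[:2];ph=x[3]+(np.degrees(A) if f=="j" else 0)
        print("shift",np.round(R.T@(np.r_[p,x[2]]-s["ee_pos"]),2),"turn",np.round(np.radians(-((ph-y+180)%360-180)),3))
    print("jig",np.round(J(s["ee_pos"]),2),"z",round(s["ee_pos"][2],2),"yaw",round(y,2),"jyaw",round(y-np.degrees(A),2),"F",np.round(s["ft_force"],1),"Fj",np.round(J(s["ft_force"][:2]+C),1),"T",np.round(s["torque"],2),"grip",round(s["grip_width"],3),round(s["grip_force"],1),"t",round(s["time"],2))
E
python3 d.py w 459.2 -295.3 125 -14.65
```

```text
shift [ 358.06 -112.43  105.91] turn -1.031
jig [-483.72 -471.99] z 230.69 yaw -73.74 jyaw -82.57 F [0.2 0.2 0.6] Fj [0.3 0.1] T [0.08 0.02 0.05] grip 0.999 0.0 t 0.1
```

Careful with the scale: shifts go in units of 20 mm and turns go in units of 0.05 rad. That gives: 180 mm is 9, -56 mm is -2.8, -0.6 rad is -12.

```bash
echo '[2,-0.6,0.6,-2.4,1,4,-1.2,1.2,-4.8,1,6,-1.8,1.8,-7.2,1,8,-2.4,2.4,-9.6,1,9,-2.8,2.65,-12,1]' | python3 jog.py; python3 d.py w 459.2 -295.3 125 -14.65
```

```text
time: 0.52
ee_pos: [305.9, -397.4, 176.9]
ee_rot: [-2.833, -1.352, -0.001]
ft_force: [-0.7, 0.6, 0.5]
grip_width: 1.003
grip_force: 0.0
shift [175.7   55.02  52.06] turn -0.425
jig [-310.32 -391.4 ] z 176.9 yaw -38.98 jyaw -47.81 F [-0.7  0.6  0.5] Fj [-0.6  0.7] T [-0.06 -0.03  0.06] grip 1.003 0.0 t 0.52
```

```bash
echo '[2,0.6,0.6,-2.4,1,4,1.2,1.2,-4.8,1,6,1.9,1.8,-7.2,1,7.75,2.45,2.35,-8.4,1,8.8,2.75,2.6,-8.5,1]' | python3 jog.py;echo '[0,0,0,0,1,0,0,0,0,1]' | python3 jog.py; python3 d.py w 459.2 -295.3 55 -14.65
```

```text
time: 0.93
ee_pos: [460.4, -295.8, 124.6]
ee_rot: [-2.486, -1.917, -0.0]
ft_force: [0.2, 0.3, -0.7]
grip_width: 1.0
grip_force: 0.0
time: 1.1
ee_pos: [458.7, -297.5, 125.4]
ee_rot: [-2.489, -1.915, 0.001]
ft_force: [-0.3, -0.4, 0.2]
grip_width: 1.0
grip_force: 0.0
shift [2.200e+00 7.000e-02 7.043e+01] turn -0.004
jig [-144.05 -316.11] z 125.43 yaw -14.85 jyaw -23.68 F [-0.3 -0.4  0.2] Fj [-0.4 -0.4] T [-0.04 -0.   -0.04] grip 1.0 0.0 t 1.1
```

In the tool's units: 70 mm is 3.5, 65 mm is 3.25.

```bash
echo '[0.05,0,1.25,0,1,0.1,0,2.5,0,1,0.1,0,3.25,0,1,0.1,0,3.5,0,1,0.1,0,3.5,0,1]' | python3 jog.py; python3 d.py; echo '[0,0,0,0,0,0,0,0,0,0,0,0,0,0,0,0,0,0,0,0,0,0,0,0,0]' | python3 jog.py;echo '[0,0,0,0,0,0,0,0,0,0,0,0,0,0,0]' | python3 jog.py; python3 d.py
```

```text
time: 1.52
ee_pos: [457.4, -297.2, 55.5]
ee_rot: [-2.492, -1.909, 0.001]
ft_force: [0.3, -0.2, 0.2]
grip_width: 1.0
grip_force: 0.0
jig [-145.25 -315.67] z 55.5 yaw -15.11 jyaw -23.94 F [ 0.3 -0.2  0.2] Fj [ 0.2 -0.2] T [-0.04  0.03 -0.06] grip 1.0 0.0 t 1.52
time: 1.93
ee_pos: [459.0, -297.0, 57.0]
ee_rot: [2.492, 1.912, 0.0]
ft_force: [-3.3, -0.2, 20.6]
grip_width: 0.299
grip_force: 23.4
time: 2.18
ee_pos: [459.2, -297.1, 57.1]
ee_rot: [2.491, 1.912, 0.0]
ft_force: [-0.2, -0.3, 5.7]
grip_width: 0.299
grip_force: 60.5
jig [-143.49 -315.78] z 57.13 yaw -15.0 jyaw -23.83 F [-0.2 -0.3  5.7] Fj [-0.2 -0.2] T [ 0.07  0.22 -0.  ] grip 0.299 60.5 t 2.18
```

In the tool's units: -50 mm is -2.5, -30 mm is -1.5.

```bash
echo '[0,0,-0.5,0,0,0,0,-1.5,0,0,0,0,-2.5,0,0,0,0,-3,0,0,0,0,-3,0,0]' | python3 jog.py; python3 d.py j -85 23 117 0
```

```text
time: 2.6
ee_pos: [459.7, -297.4, 118.4]
ee_rot: [2.489, 1.91, 0.001]
ft_force: [0.9, -0.2, -4.6]
grip_width: 0.295
grip_force: 60.0
shift [333.71 -84.02   0.55] turn -0.416
jig [-142.99 -316.2 ] z 118.43 yaw -15.0 jyaw -23.83 F [ 0.9 -0.2 -4.6] Fj [ 0.9 -0.4] T [-0.05 -0.07  0.03] grip 0.295 60.0 t 2.6
```

In the tool's units: -5 mm is -0.25, 165 mm is 8.25, -0.21 rad is -4.2.

```bash
echo '[1,-0.25,0,-0.6,0,2.5,-0.65,0,-1.6,0,4.25,-1.1,0,-2.4,0,6.25,-1.6,0,-3.2,0,8.25,-2.1,0,-4.2,0]' | python3 jog.py; python3 d.py j -85 23 117 0
```

```text
time: 3.02
ee_pos: [459.8, -124.8, 115.1]
ee_rot: [-2.276, -2.162, 0.001]
ft_force: [1.1, 0.3, -4.4]
grip_width: 0.295
grip_force: 59.9
shift [171.52  -3.69  -1.78] turn -0.206
jig [-116.41 -145.66] z 115.06 yaw -2.95 jyaw -11.78 F [ 1.1  0.3 -4.4] Fj [1.1 0.1] T [ 0.06 -0.08 -0.02] grip 0.295 59.9 t 3.02
```

```bash
echo '[2,0,0,-1,0,4,-0.05,0,-2,0,6,-0.1,0,-3,0,7.75,-0.15,0,-3.8,0,8.45,-0.2,0,-4.1,0]' | python3 jog.py; echo '[0,0,0,0,0,0,0,0,0,0]' | python3 jog.py;python3 d.py j -85 23 68 0
python3 - <<'E'
from h import *
ims=[]
for n,b in(("top",(200,170,300,270)),("side",(190,150,290,250))):
    im=manip.capture(n);cv2.imwrite(f"pics/{n}1.png",im[:,:,::-1]);x0,y0,x1,y1=b;ims.append(cv2.resize(im[y0:y1,x0:x1],(400,400),interpolation=2))
cv2.imwrite("pics/c2.png",np.hstack(ims)[:,:,::-1])
E
```

```text
time: 3.43
ee_pos: [464.4, 46.5, 115.2]
ee_rot: [-2.038, -2.388, 0.001]
ft_force: [0.6, 0.5, -5.0]
grip_width: 0.294
grip_force: 59.9
time: 3.6
ee_pos: [465.0, 43.1, 115.4]
ee_rot: [-2.042, -2.386, 0.002]
ft_force: [-0.7, -0.4, -5.4]
grip_width: 0.298
grip_force: 59.9
shift [ 3.49  0.62 47.38] turn 0.001
jig [-85.53  19.5 ] z 115.38 yaw 8.88 jyaw 0.05 F [-0.7 -0.4 -5.4] Fj [-0.8 -0.3] T [-0.02 -0.04 -0.01] grip 0.298 59.9 t 3.6
```

View pics/c2.png

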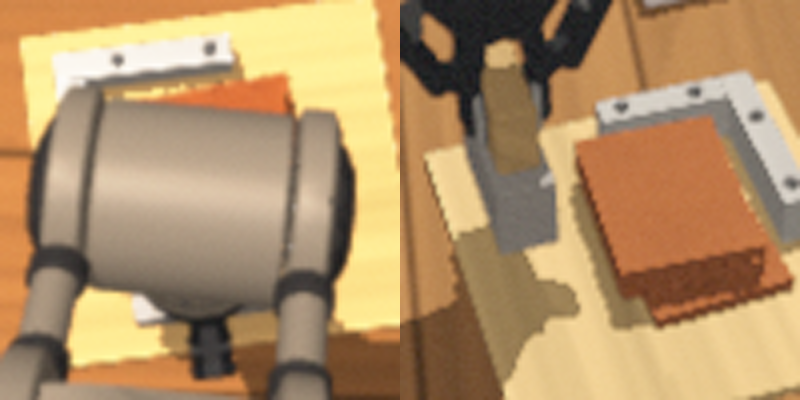

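The side view shows the block hanging upright left of the stack, with the open board beneath it and clear of the tiles. The arm hides most of the top view. I'm lowering the block and creeping in +x.

```bash
echo '[0.05,0,0.75,0,0,0.1,0,1.5,0,0,0.175,0,2,0,0,0.175,0,2.35,0,0,0.175,0,2.35,0,0]' | python3 jog.py; python3 d.py j -70 23 68 0;  echo '[0,0.15,0,0,0,0,0.3,0,0,0,0,0.45,0,0,0,0,0.6,0,0,0,0,0.75,0,0,0]' | python3 jog.py; python3 d.py j -48 23 68 0
```

```text
time: 4.12
ee_pos: [464.4, 44.9, 67.9]
ee_rot: [-2.046, -2.381, 0.003]
ft_force: [-0.3, 0.2, -4.8]
grip_width: 0.301
grip_force: 59.8
shift [ 1.71 15.84 -0.16] turn -0.003
jig [-85.84  21.33] z 67.89 yaw 8.66 jyaw -0.17 F [-0.3  0.2 -4.8] Fj [-0.3  0.2] T [ 0.05  0.02 -0.01] grip 0.301 59.8 t 4.12
time: 4.53
ee_pos: [480.8, 48.2, 69.7]
ee_rot: [2.045, 2.384, 0.001]
ft_force: [-0.2, 0.4, -5.3]
grip_width: 0.296
grip_force: 59.9
shift [ 0.9  21.15  1.75] turn -0.001
jig [-69.15  22.12] z 69.72 yaw 8.77 jyaw -0.06 F [-0.2  0.4 -5.3] Fj [-0.1  0.4] T [ 0.   -0.01  0.01] grip 0.296 59.9 t 4.53
```

In the tool's units: 10 mm is 0.5, 8 mm is 0.4.

```bash
echo '[0,0.1,0.05,0,0,0,0.2,0.05,0,0,0,0.3,0.05,0,0,0,0.4,0.05,0,0,0,0.5,0.05,0,0]' | python3 jog.py;echo '[0,0.1,0,0,0,0,0.2,0,0,0,0,0.25,0,0,0,0,0.3,0,0,0,0,0.35,0,0,0]' | python3 jog.py; python3 d.py j -33 23 68 0
```

```text
time: 4.95
ee_pos: [490.1, 49.8, 68.2]
ee_rot: [-2.045, -2.385, 0.0]
ft_force: [-0.1, 0.5, -4.2]
grip_width: 0.298
grip_force: 60.0
time: 5.37
ee_pos: [496.4, 50.8, 68.1]
ee_rot: [-2.045, -2.384, 0.001]
ft_force: [-1.1, -0.3, -5.2]
grip_width: 0.294
grip_force: 59.9
shift [ 0.78 20.32  0.05] turn -0.001
jig [-53.32  22.24] z 68.08 yaw 8.76 jyaw -0.07 F [-1.1 -0.3 -5.2] Fj [-1.2 -0.1] T [-0.14  0.27 -0.06] grip 0.294 59.9 t 5.37
```

In the tool's units: 2 mm is 0.1, 1 mm is 0.05.

```bash
echo '[0,0.05,0,0,0,0,0.1,0,0,0,0,0.175,0,0,0,0,0.25,0,0,0,0,0.3,0,0,0]' | python3 jog.py;echo '[0,0.075,0,0,0,0,0.15,0,0,0,0,0.225,0,0,0,0,0.3,0,0,0,0,0.35,0,0,0]' | python3 jog.py; python3 d.py j -33 23 68 0
```

```text
time: 5.78
ee_pos: [502.8, 51.8, 68.2]
ee_rot: [-2.045, -2.385, 0.0]
ft_force: [-2.3, -0.3, -4.1]
grip_width: 0.299
grip_force: 59.8
time: 6.2
ee_pos: [509.8, 52.9, 68.2]
ee_rot: [-2.045, -2.385, 0.0]
ft_force: [-3.2, 0.3, -5.5]
grip_width: 0.297
grip_force: 59.9
shift [0.76 6.72 0.18] turn -0.001
jig [-39.72  22.25] z 68.18 yaw 8.77 jyaw -0.06 F [-3.2  0.3 -5.5] Fj [-3.1  0.8] T [0.03 0.56 0.06] grip 0.297 59.9 t 6.2
```

```bash
echo '[0,0.05,0,0,0,0,0.1,0,0,0,0,0.15,0,0,0,0,0.2,0,0,0,0,0.2,0,0,0]' | python3 jog.py;echo '[0,0.025,0,0,0,0,0.05,0,0,0,0,0.05,0,0,0]' | python3 jog.py;echo '[0,0.025,0,0,0,0,0.05,0,0,0,0,0.05,0,0,0]' | python3 jog.py; python3 d.py j -33 23 68 0
```

```text
time: 6.62
ee_pos: [513.8, 53.4, 68.2]
ee_rot: [2.045, 2.385, -0.0]
ft_force: [-1.9, -0.3, -5.0]
grip_width: 0.293
grip_force: 59.9
time: 6.87
ee_pos: [514.5, 53.5, 68.2]
ee_rot: [-2.045, -2.385, 0.001]
ft_force: [-3.3, -0.1, -5.0]
grip_width: 0.298
grip_force: 60.0
time: 7.12
ee_pos: [515.4, 53.7, 68.2]
ee_rot: [-2.045, -2.385, 0.001]
ft_force: [-5.0, -0.7, -5.4]
grip_width: 0.298
grip_force: 60.0
shift [0.82 1.1  0.18] turn -0.001
jig [-34.11  22.18] z 68.18 yaw 8.77 jyaw -0.06 F [-5.  -0.7 -5.4] Fj [-5.1  0.1] T [-0.17  1.06  0.03] grip 0.298 60.0 t 7.12
```

```bash
echo '[0,0.025,0,0,0,0,0.025,0,0,0]' | python3 jog.py; echo '[0,0.025,0,0,0,0,0.025,0,0,0]' | python3 jog.py;python3 d.py j -33 23 68 0
```

```text
time: 7.28
ee_pos: [515.6, 53.7, 68.1]
ee_rot: [-2.044, -2.384, 0.002]
ft_force: [-5.9, -0.7, -3.5]
grip_width: 0.298
grip_force: 60.2
time: 7.45
ee_pos: [515.8, 53.9, 68.1]
ee_rot: [-2.044, -2.384, 0.002]
ft_force: [-6.3, -1.6, -3.4]
grip_width: 0.299
grip_force: 60.2
shift [0.72 0.64 0.11] turn -0.001
jig [-33.64  22.28] z 68.11 yaw 8.78 jyaw -0.05 F [-6.3 -1.6 -3.4] Fj [-6.5 -0.6] T [-0.22  1.36  0.05] grip 0.299 60.2 t 7.45
```

Run:
```python
from h import *
im=manip.capture("side");cv2.imwrite(f"pics/side2.png",im[:,:,::-1]);cv2.imwrite("pics/c3.png",cv2.resize(im[155:245,215:305],(600,600),interpolation=2)[:,:,::-1])
```

```text
(no output)
```

View pics/c3.png

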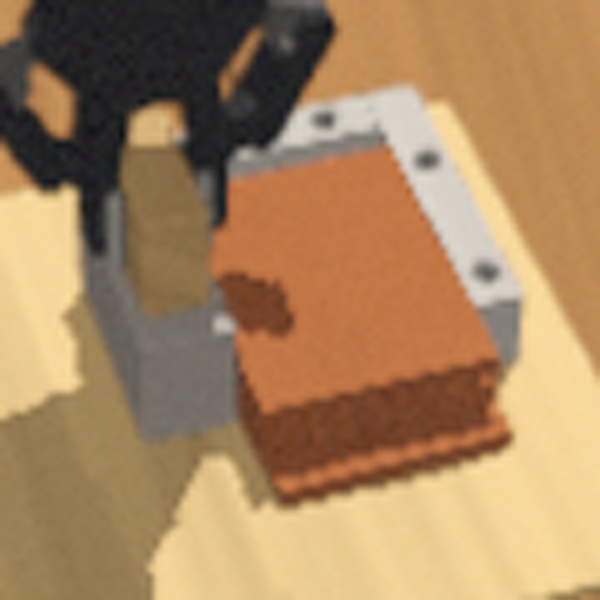

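The crop shows the top tile's far edge meeting the far fence. The lowest tile sticks out towards -y, so the y push comes next after slightly more x pressure.

```bash
echo '[0,0.03,0,0,0,0,0.03,0,0,0,0,0.03,0,0,0]' | python3 jog.py; python3 d.py; echo '[0,-0.025,0,0,0,0,-0.15,0,0,0,0,-0.5,0,0,0,0,-1.1,0,0,0,0,-1.75,-0.5,0,0]' | python3 jog.py; echo '[0,0,-0.75,0,0,-0.25,0,-1.5,0,0,-0.5,0,-2,0,0]' | python3 jog.py; python3 d.py j 30 -115 110 -90;python3 d.py j 30 -115 110 90
```

```text
time: 7.75
ee_pos: [516.2, 54.0, 68.0]
ee_rot: [-2.044, -2.384, 0.003]
ft_force: [-6.3, -0.6, -3.7]
grip_width: 0.297
grip_force: 60.2
jig [-33.29  22.37] z 68.03 yaw 8.78 jyaw -0.05 F [-6.3 -0.6 -3.7] Fj [-6.3  0.4] T [-0.17  1.48  0.11] grip 0.297 60.2 t 7.75
time: 8.17
ee_pos: [482.3, 48.5, 77.5]
ee_rot: [2.045, 2.384, 0.0]
ft_force: [0.3, 0.7, -4.0]
grip_width: 0.298
grip_force: 60.1
time: 8.42
ee_pos: [485.4, 38.7, 120.2]
ee_rot: [2.042, 2.382, 0.005]
ft_force: [0.2, 0.8, -5.5]
grip_width: 0.296
grip_force: 60.7
shift [-126.87   96.14   10.74] turn 1.57
jig [-66.09  11.95] z 120.16 yaw 8.79 jyaw -0.04 F [ 0.2  0.8 -5.5] Fj [0.3 0.8] T [-0.01 -0.05 -0.02] grip 0.296 60.7 t 8.42
shift [-126.87   96.14   10.74] turn -1.572
jig [-66.09  11.95] z 120.16 yaw 8.79 jyaw -0.04 F [ 0.2  0.8 -5.5] Fj [0.3 0.8] T [-0.01 -0.05 -0.02] grip 0.296 60.7 t 8.42
```

```bash
echo '[-1,0,0,2.4,0,-2.25,0,0,4.8,0,-3.5,0,0,7.2,0,-4.75,0.25,0,9.6,0,-6,0.75,0,12,0]' | python3 jog.py; python3 d.py j 30 -115 118 -90
```

```text
time: 8.83
ee_pos: [517.4, -78.9, 118.9]
ee_rot: [2.662, 1.665, 0.002]
ft_force: [-0.1, -0.2, -4.8]
grip_width: 0.298
grip_force: 60.5
shift [42.24 71.11  1.07] turn 0.964
jig [ -52.5  -109.12] z 118.91 yaw -25.96 jyaw -34.79 F [-0.1 -0.2 -4.8] Fj [-0.1 -0.1] T [-0.05 -0.03 -0.01] grip 0.298 60.5 t 8.83
```

```bash
echo '[0.4,0.7,0,2.4,0,0.8,1.4,0,4.8,0,1.2,2.1,0,7.2,0,1.6,2.75,0,9.6,0,2.1,3.5,0,12,0]' | python3 jog.py; echo '[0,0,0,2.4,0,0,0,0,4.8,0,0,0,0,7.2,0,0,0,0,7.2,0]' | python3 jog.py; python3 d.py j 28 -105 68 -90
```

```text
time: 9.25
ee_pos: [599.6, -70.3, 118.7]
ee_rot: [3.036, 0.803, 0.003]
ft_force: [0.1, 0.2, -4.2]
grip_width: 0.297
grip_force: 60.7
time: 9.58
ee_pos: [599.1, -70.1, 118.5]
ee_rot: [3.131, 0.25, 0.003]
ft_force: [-0.4, 1.1, -5.6]
grip_width: 0.296
grip_force: 60.8
shift [-1.67 -8.03 50.47] turn 0.005
jig [  29.62 -112.99] z 118.48 yaw -80.86 jyaw -89.69 F [-0.4  1.1 -5.6] Fj [-0.2  1.2] T [ 0.    0.04 -0.04] grip 0.296 60.8 t 9.58
```

In the tool's units: 50 mm is 2.5, 35 mm is 1.75, 0.005 rad is 0.1.

```bash
echo '[0,0,1,0,0,-0.05,0,1.75,0,0,-0.075,0,2.25,0.1,0,-0.075,0,2.5,0.1,0,-0.075,0,2.5,0.1,0]' | python3 jog.py; echo '[0,-0.25,0,0,0,0,-0.5,0,0,0,0,-0.75,0,0,0,0,-0.9,0,0,0,0,-1,0,0,0]' | python3 jog.py;python3 d.py j 28 -53 68 -90; echo '[0,-0.1,0,0,0,0,-0.2,0,0,0,0,-0.3,0,0,0,0,-0.4,0,0,0,0,-0.5,0,0,0]' | python3 jog.py;python3 d.py j 28 -53 68 -90
```

```text
time: 10.0
ee_pos: [596.6, -70.2, 67.3]
ee_rot: [-3.131, -0.251, 0.002]
ft_force: [-0.4, 0.2, -4.1]
grip_width: 0.3
grip_force: 60.7
time: 10.42
ee_pos: [594.0, -49.6, 68.8]
ee_rot: [3.131, 0.251, 0.001]
ft_force: [-0.8, 0.4, -4.4]
grip_width: 0.297
grip_force: 60.8
shift [  0.48 -39.     0.82] turn 0.006
jig [ 27.74 -92.  ] z 68.83 yaw -80.85 jyaw -89.68 F [-0.8  0.4 -4.4] Fj [-0.8  0.5] T [-0.03  0.01 -0.04] grip 0.297 60.8 t 10.42
time: 10.83
ee_pos: [592.3, -40.5, 68.3]
ee_rot: [3.132, 0.249, -0.0]
ft_force: [-0.1, -0.7, -4.6]
grip_width: 0.298
grip_force: 60.8
shift [  0.71 -29.68   0.27] turn 0.005
jig [ 27.42 -82.68] z 68.27 yaw -80.91 jyaw -89.74 F [-0.1 -0.7 -4.6] Fj [-0.2 -0.7] T [ 0.01 -0.    0.01] grip 0.298 60.8 t 10.83
```

In the tool's units: -10 mm is -0.5, -8 mm is -0.4, 0.004 rad is 0.08.

```bash
echo '[0,-0.1,0,0,0,0,-0.2,0,0,0,0,-0.3,0,0,0,0,-0.4,0,0,0,0,-0.5,0,0.08,0]' | python3 jog.py;python3 d.py;echo '[0,-0.075,0,0,0,0,-0.15,0,0,0,0,-0.225,0,0,0,0,-0.3,0,0,0,0,-0.35,0,0,0]' | python3 jog.py;python3 d.py j 28 -53 68 -90; echo '[0,-0.075,0,0,0,0,-0.15,0,0,0,0,-0.225,0,0,0,0,-0.3,0,0,0,0,-0.35,0,0,0]' | python3 jog.py;python3 d.py j 28 -53 68 -90
```

```text
time: 11.25
ee_pos: [590.7, -30.8, 68.3]
ee_rot: [3.132, 0.243, -0.0]
ft_force: [-0.2, -2.6, -5.5]
grip_width: 0.293
grip_force: 60.7
jig [ 27.31 -72.9 ] z 68.29 yaw -81.14 jyaw -89.97 F [-0.2 -2.6 -5.5] Fj [-0.6 -2.6] T [-0.82  0.12  0.08] grip 0.293 60.7 t 11.25
time: 11.67
ee_pos: [589.6, -24.3, 68.3]
ee_rot: [3.131, 0.243, -0.0]
ft_force: [-1.1, -5.6, -4.9]
grip_width: 0.296
grip_force: 60.8
shift [  0.74 -13.26   0.27] turn 0.001
jig [ 27.27 -66.26] z 68.28 yaw -81.13 jyaw -89.96 F [-1.1 -5.6 -4.9] Fj [-1.9 -5.4] T [-1.43  0.23  0.03] grip 0.296 60.8 t 11.67
time: 12.08
ee_pos: [588.6, -17.6, 68.3]
ee_rot: [3.131, 0.243, 0.0]
ft_force: [-0.6, -8.2, -4.6]
grip_width: 0.295
grip_force: 60.7
shift [ 0.7  -6.52  0.3 ] turn 0.001
jig [ 27.31 -59.52] z 68.31 yaw -81.13 jyaw -89.96 F [-0.6 -8.2 -4.6] Fj [-1.8 -8. ] T [-1.73  0.13  0.01] grip 0.295 60.7 t 12.08
```

In the tool's units: -4 mm is -0.2, -3 mm is -0.15.

```bash
echo '[0,-0.05,0,0,0,0,-0.1,0,0,0,0,-0.15,0,0,0,0,-0.2,0,0,0,0,-0.2,0,0,0]' | python3 jog.py;python3 d.py;echo '[0,-0.025,0,0,0,0,-0.05,0,0,0,0,-0.05,0,0,0]' | python3 jog.py;echo '[0,-0.025,0,0,0,0,-0.05,0,0,0,0,-0.05,0,0,0]' | python3 jog.py;python3 d.py j 28 -53 68 -90
```

```text
time: 12.5
ee_pos: [588.1, -13.7, 68.4]
ee_rot: [3.131, 0.243, 0.0]
ft_force: [-0.2, -7.1, -4.9]
grip_width: 0.296
grip_force: 60.7
jig [ 27.35 -55.57] z 68.36 yaw -81.13 jyaw -89.96 F [-0.2 -7.1 -4.9] Fj [-1.3 -7. ] T [-1.5   0.15  0.02] grip 0.296 60.7 t 12.5
time: 12.75
ee_pos: [588.0, -13.0, 68.4]
ee_rot: [3.13, 0.243, 0.0]
ft_force: [0.9, -7.7, -5.1]
grip_width: 0.295
grip_force: 60.9
time: 13.0
ee_pos: [587.9, -12.0, 68.5]
ee_rot: [3.13, 0.243, 0.001]
ft_force: [-0.3, -7.8, -4.8]
grip_width: 0.298
grip_force: 60.9
shift [ 0.54 -0.89  0.45] turn 0.001
jig [ 27.46 -53.89] z 68.45 yaw -81.14 jyaw -89.97 F [-0.3 -7.8 -4.8] Fj [-1.4 -7.6] T [-1.7   0.14  0.01] grip 0.298 60.9 t 13.0
```

In the tool's units: -0.5 mm is -0.025.

```bash
echo '[0,-0.025,0,0,0,0,-0.025,0,0,0]' | python3 jog.py; echo '[0,-0.025,0,0,0,0,-0.025,0,0,0]' | python3 jog.py;echo '[0,-0.025,0,0,0,0,-0.025,0,0,0]' | python3 jog.py;python3 d.py j 28 -53 68 -90
```

```text
time: 13.17
ee_pos: [587.8, -11.6, 68.4]
ee_rot: [3.13, 0.243, 0.001]
ft_force: [0.5, -7.3, -5.5]
grip_width: 0.298
grip_force: 60.9
time: 13.33
ee_pos: [587.8, -11.5, 68.5]
ee_rot: [3.13, 0.243, 0.001]
ft_force: [-0.6, -10.2, -4.5]
grip_width: 0.299
grip_force: 60.9
time: 13.5
ee_pos: [587.8, -11.5, 68.5]
ee_rot: [3.129, 0.243, 0.001]
ft_force: [-0.0, -11.3, -4.9]
grip_width: 0.296
grip_force: 60.9
shift [ 0.53 -0.3   0.48] turn 0.001
jig [ 27.47 -53.3 ] z 68.48 yaw -81.13 jyaw -89.96 F [ -0.  -11.3  -4.9] Fj [ -1.8 -11.2] T [-2.34  0.06 -0.04] grip 0.296 60.9 t 13.5
```

In the tool's units: 45 mm is 2.25, 28 mm is 1.4.

```bash
echo '[0,0.025,0,0,0,0,0.15,0,0,0,0,0.6,0,0,0,0,1.4,-0.25,0,0,0,2.25,-1,0,0]' | python3 jog.py; echo '[-0.5,0.25,-1,0,0,-1.5,0.25,-1.6,-2,0,-2.75,0.25,-1.6,-4.4,0,-4,0.25,-1.6,-6.8,0,-4.75,0.25,-1.6,-9.2,0]' | python3 jog.py;  python3 d.py j -70 23 118 0
```

```text
time: 13.92
ee_pos: [593.0, -53.2, 86.4]
ee_rot: [-3.13, -0.244, 0.007]
ft_force: [0.6, -0.2, -5.8]
grip_width: 0.29
grip_force: 60.8
time: 14.33
ee_pos: [498.9, -73.3, 120.4]
ee_rot: [-2.99, -0.958, 0.001]
ft_force: [-0.3, 0.3, -4.8]
grip_width: 0.298
grip_force: 61.0
shift [  55.51 -110.62    2.56] turn -1.105
jig [ -69.86 -100.77] z 120.41 yaw -54.46 jyaw -63.29 F [-0.3  0.3 -4.8] Fj [-0.2  0.4] T [0.04 0.05 0.05] grip 0.298 61.0 t 14.33
```

```bash
echo '[0.55,-1.1,0,-2.4,0,1.1,-2.2,0,-4.8,0,1.65,-3.3,0,-7.2,0,2.2,-4.4,0,-9.6,0,2.75,-5.5,0,-12,0]' | python3 jog.py; echo '[0,0,0,-2.4,0,0,0,0,-4.8,0,0,0,0,-7.2,0,0,0,0,-9.6,0,0,0,0,-10.1,0]' | python3 jog.py;  python3 d.py j -70 23 68 0
```

```text
time: 14.75
ee_pos: [482.7, 49.3, 120.6]
ee_rot: [-2.575, -1.8, -0.002]
ft_force: [0.9, 1.3, -4.5]
grip_width: 0.3
grip_force: 61.0
time: 15.17
ee_pos: [482.9, 48.5, 120.5]
ee_rot: [-2.042, -2.387, -0.002]
ft_force: [0.2, -0.8, -4.6]
grip_width: 0.3
grip_force: 61.1
shift [ 0.93 -3.04 52.47] turn 0.001
jig [-66.99  22.03] z 120.47 yaw 8.9 jyaw 0.07 F [ 0.2 -0.8 -4.6] Fj [ 0.1 -0.8] T [ 0.01  0.02 -0.05] grip 0.3 61.1 t 15.17
```

```bash
python3 - <<'E'
from h import *
im=manip.capture("side");cv2.imwrite(f"pics/side3.png",im[:,:,::-1]);cv2.imwrite("pics/c4.png",cv2.resize(im[155:245,215:305],(600,600),interpolation=2)[:,:,::-1])
E
echo '[0,0,1,0,0,0,0,1.75,0,0,0.05,0,2.25,0,0,0.05,0,2.6,0,0,0.05,0,2.6,0,0]' | python3 jog.py;python3 d.py; echo '[0,0.3,0,0,0,0,0.6,0,0,0,0,0.85,0,0,0,0,1,0,0,0,0,1.15,0,0,0]' | python3 jog.py;python3 d.py j -33.3 23 68 0;echo '[0,0.075,0,0,0,0,0.15,0,0,0,0,0.2,0,0,0,0,0.25,0,0,0,0,0.3,0,0,0]' | python3 jog.py;python3 d.py j -33.3 23 68 0
```

```text
time: 15.63
ee_pos: [481.9, 49.2, 67.1]
ee_rot: [-2.05, -2.378, 0.002]
ft_force: [-0.2, -1.1, -4.6]
grip_width: 0.296
grip_force: 61.1
jig [-67.87  22.89] z 67.13 yaw 8.49 jyaw -0.34 F [-0.2 -1.1 -4.6] Fj [-0.4 -1. ] T [ 0.02  0.06 -0.04] grip 0.296 61.1 t 15.63
time: 16.05
ee_pos: [506.2, 52.5, 68.7]
ee_rot: [2.049, 2.38, 0.001]
ft_force: [-0.2, -0.1, -5.5]
grip_width: 0.292
grip_force: 61.1
shift [ 0.59 10.05  0.7 ] turn -0.005
jig [-43.35  22.46] z 68.69 yaw 8.53 jyaw -0.3 F [-0.2 -0.1 -5.5] Fj [-0.3 -0.1] T [-0.02  0.05  0.01] grip 0.292 61.1 t 16.05
time: 16.47
ee_pos: [511.2, 53.4, 68.2]
ee_rot: [-2.05, -2.38, 0.0]
ft_force: [0.6, -0.2, -4.6]
grip_width: 0.294
grip_force: 61.1
shift [0.5  5.   0.24] turn -0.005
jig [-38.3   22.52] z 68.24 yaw 8.53 jyaw -0.3 F [ 0.6 -0.2 -4.6] Fj [ 0.6 -0.3] T [-0.   -0.02 -0.04] grip 0.294 61.1 t 16.47
```

View pics/c4.png

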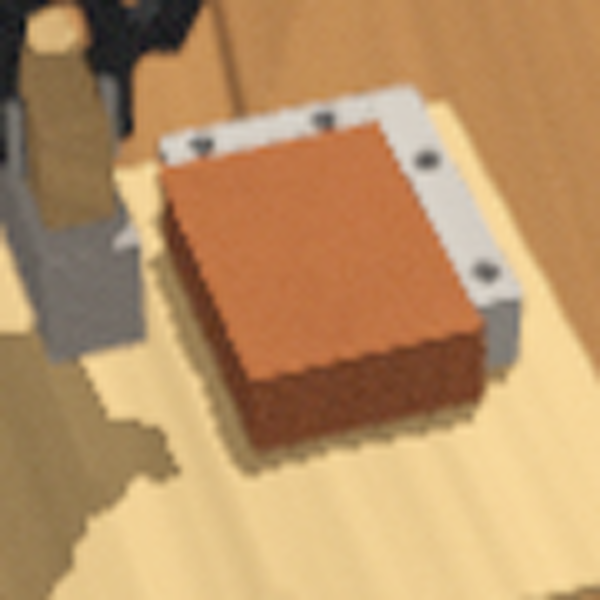

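The crop shows all four edges lined up as one block, flush along both fences. One more light x tap.

In the tool's units: 4 mm is 0.2, 3 mm is 0.15, -0.005 rad is -0.1.

```bash
echo '[0,0.05,0,-0.1,0,0,0.1,0,-0.1,0,0,0.15,0,-0.1,0,0,0.175,0,-0.1,0,0,0.2,0,-0.1,0]' | python3 jog.py;python3 d.py;echo '[0,0.025,0,0,0,0,0.05,0,0,0,0,0.05,0,0,0]' | python3 jog.py;echo '[0,0.025,0,0,0,0,0.025,0,0,0]' | python3 jog.py;python3 d.py j -33.3 23 68 0
```

```text
time: 16.88
ee_pos: [515.3, 54.0, 68.3]
ee_rot: [2.044, 2.386, -0.0]
ft_force: [0.5, -0.5, -4.4]
grip_width: 0.299
grip_force: 61.1
jig [-34.17  22.49] z 68.27 yaw 8.82 jyaw -0.01 F [ 0.5 -0.5 -4.4] Fj [ 0.4 -0.5] T [-0.02  0.06  0.04] grip 0.299 61.1 t 16.88
time: 17.13
ee_pos: [516.1, 54.1, 68.2]
ee_rot: [-2.044, -2.386, 0.0]
ft_force: [-0.4, 0.6, -5.0]
grip_width: 0.295
grip_force: 61.1
time: 17.3
ee_pos: [516.6, 54.2, 68.2]
ee_rot: [-2.044, -2.386, 0.0]
ft_force: [-1.4, -1.0, -5.1]
grip_width: 0.299
grip_force: 61.1
shift [ 0.5  -0.49  0.24] turn -0.0
jig [-32.81  22.5 ] z 68.24 yaw 8.82 jyaw -0.01 F [-1.4 -1.  -5.1] Fj [-1.5 -0.8] T [0.07 0.11 0.01] grip 0.299 61.1 t 17.3
```

In the tool's units: 0.5 mm is 0.025.

```bash
echo '[0,0.025,0,0,0,0,0.025,0,0,0]' | python3 jog.py;echo '[0,0.025,0,0,0,0,0.025,0,0,0]' | python3 jog.py;echo '[0,0.025,0,0,0,0,0.025,0,0,0]' | python3 jog.py;python3 d.py
```

```text
time: 17.47
ee_pos: [516.9, 54.3, 68.2]
ee_rot: [-2.044, -2.385, 0.001]
ft_force: [-1.9, -0.4, -4.6]
grip_width: 0.296
grip_force: 61.2
time: 17.63
ee_pos: [517.1, 54.3, 68.1]
ee_rot: [-2.043, -2.385, 0.002]
ft_force: [-3.1, -1.1, -4.0]
grip_width: 0.297
grip_force: 61.2
time: 17.8
ee_pos: [517.2, 54.3, 68.0]
ee_rot: [-2.043, -2.385, 0.003]
ft_force: [-4.9, -1.5, -3.3]
grip_width: 0.297
grip_force: 61.3
jig [-32.18  22.55] z 67.99 yaw 8.83 jyaw -0.0 F [-4.9 -1.5 -3.3] Fj [-5.  -0.7] T [-0.26  1.06  0.05] grip 0.297 61.3 t 17.8
```

```bash
echo '[0,0.025,0,0,0,0,0.025,0,0,0]' | python3 jog.py;echo '[0,0.025,0,0,0,0,0.025,0,0,0]' | python3 jog.py;echo '[0,0.025,0,0,0,0,0.025,0,0,0]' | python3 jog.py;python3 d.py
```

```text
time: 17.97
ee_pos: [517.4, 54.4, 67.9]
ee_rot: [-2.042, -2.384, 0.004]
ft_force: [-6.4, -0.8, -3.7]
grip_width: 0.298
grip_force: 61.3
time: 18.13
ee_pos: [517.4, 54.5, 67.8]
ee_rot: [-2.042, -2.384, 0.005]
ft_force: [-7.9, -1.2, -2.6]
grip_width: 0.298
grip_force: 61.4
time: 18.3
ee_pos: [517.4, 54.5, 67.6]
ee_rot: [-2.041, -2.383, 0.006]
ft_force: [-8.9, -2.1, -2.2]
grip_width: 0.296
grip_force: 61.5
jig [-31.99  22.7 ] z 67.63 yaw 8.83 jyaw -0.0 F [-8.9 -2.1 -2.2] Fj [-9.1 -0.7] T [-0.37  1.68 -0.08] grip 0.296 61.5 t 18.3
```

```bash
echo '[0,-0.075,0,0,0,0,-0.2,0,0,0,0,-0.6,0,0,0,0,-1.2,-0.25,0,0,0,-1.5,-1,0,0]' | python3 jog.py; echo '[0,0,-1,0,0,0,0,-2,0,0,0,0,-2.6,0,0,0,0,-2.6,0,0,0,0,-2.6,0,0]' | python3 jog.py;  python3 d.py j 30.8 23 125 0
cat > e.py <<'E'
from m import *
from d import J
im=manip.capture("side");cv2.imwrite("pics/side4.png",im[:,:,::-1])
m=mask(im,(5,145,60),(15,255,255),(225,165,300,240))
c=big(m);h=cv2.cvtColor(im,cv2.COLOR_RGB2HSV)
mt=mask(im,(5,145,150),(15,255,255),(225,165,300,240));P=ray("side",big(mt),48);q=np.array([J(p) for p in P])
(cc,s,a)=cv2.minAreaRect(q.astype(np.float32));print("top face jig",np.round(cc,1),np.round(s,1),a)
E
python3 e.py
```

```text
time: 18.72
ee_pos: [487.7, 50.0, 86.9]
ee_rot: [-2.042, -2.383, 0.004]
ft_force: [-1.0, 0.5, -4.9]
grip_width: 0.296
grip_force: 61.1
time: 19.13
ee_pos: [490.4, 50.0, 140.7]
ee_rot: [2.043, 2.384, 0.003]
ft_force: [0.2, 0.4, -5.2]
grip_width: 0.296
grip_force: 61.4
shift [ 0.6  90.1  15.98] turn -0.0
jig [-59.34  22.42] z 140.75 yaw 8.82 jyaw -0.01 F [ 0.2  0.4 -5.2] Fj [0.2 0.3] T [ 0.03  0.03 -0.02] grip 0.296 61.4 t 19.13
top face jig [30.9 22.8] [ 88.3 118.1] 0.025085069239139557
```

In the tool's units: 90 mm is 4.5, 82 mm is 4.1.

```bash
echo '[0,0.75,0,0,0,0,2,0,0,0,0,3.25,0,0,0,0,4.1,0,0,0,0,4.5,0,0,0]' | python3 jog.py; echo '[0,0,0.25,0,0,0,0,0.65,0,0,0,0,1,0,0,0,0,1.25,0,0,0,0,1.35,0,0]' | python3 jog.py; echo '[0,0,0,0,0,0,0,0,0,0]' | python3 jog.py; python3 d.py j 30.8 22.5 105 0
```

```text
time: 19.6
ee_pos: [580.4, 64.1, 138.5]
ee_rot: [-2.044, -2.385, 0.001]
ft_force: [-0.8, -1.0, -4.7]
grip_width: 0.295
grip_force: 61.4
time: 20.02
ee_pos: [577.5, 63.8, 111.8]
ee_rot: [-2.043, -2.384, 0.003]
ft_force: [-0.7, -0.1, -4.9]
grip_width: 0.294
grip_force: 61.4
time: 20.18
ee_pos: [578.8, 63.8, 113.4]
ee_rot: [2.044, 2.386, -0.0]
ft_force: [0.7, 0.6, -5.3]
grip_width: 0.297
grip_force: 61.4
shift [0.06 0.72 8.35] turn -0.0
jig [30.08 22.44] z 113.35 yaw 8.82 jyaw -0.01 F [ 0.7  0.6 -5.3] Fj [0.8 0.4] T [-0.04 -0.03 -0.02] grip 0.297 61.4 t 20.18
```

Run:
```python
from h import *
from d import W
im=manip.capture("side")
g=cv2.resize(im[120:240,210:310],(700,840),interpolation=2)[240:]
def dr(pts,col):
    u=(proj("side",pts)-[210,120]+.5)*7-[0,240];cv2.polylines(g,[np.int32(u)],True,col,1)
# expected foot bottom outline centred (30.9,24) at z 56; and tile-top outline
def box(cx,cy,a,b,z):return np.array([[*W((cx+i*a,cy+j*b)),z] for i,j in((-1,-1),(1,-1),(1,1),(-1,1))])
dr(box(30.9,22.8,45,60,48),(0,0,255));dr(box(30.1,24.2,18,45,56),(0,255,0))
cv2.imwrite("pics/c5.png",g[:,:,::-1])
```

View pics/c5.png

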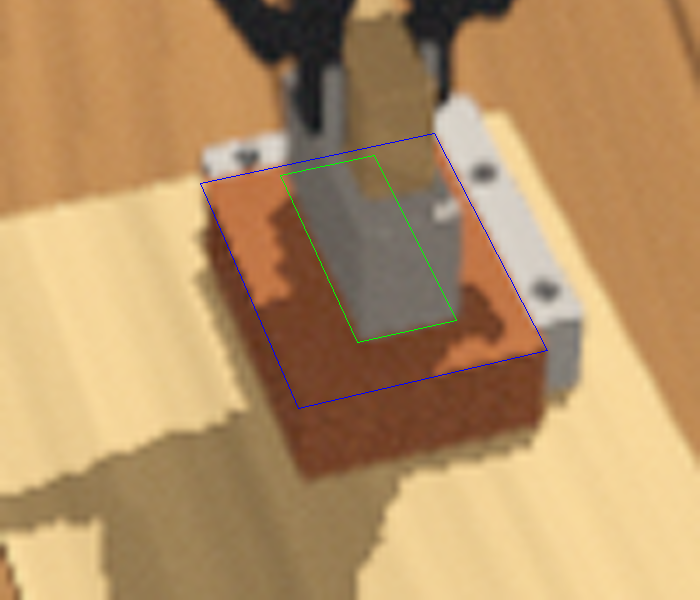

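The block's foot matches the predicted outline (near corner about (358,342)) and sits centred over the flush stack. I'm lowering it now.

Careful with the scale: shifts go in units of 20 mm and turns go in units of 0.05 rad. That gives: 6 mm is 0.3, 4 mm is 0.2.

```bash
echo '[-0.025,0.02,0.1,0,0,-0.05,0.035,0.2,0,0,-0.05,0.035,0.3,0,0,-0.05,0.035,0.3,0,0,-0.05,0.035,0.3,0,0]' | python3 jog.py; echo '[0,0,0.025,0,0,0,0,0.05,0,0,0,0,0.05,0,0]' | python3 jog.py; echo '[0,0,0.025,0,0,0,0,0.025,0,0]' | python3 jog.py; echo '[0,0,0.025,0,0,0,0,0.025,0,0]' | python3 jog.py; python3 d.py
```

```text
time: 20.65
ee_pos: [579.7, 63.0, 107.1]
ee_rot: [-2.044, -2.385, 0.0]
ft_force: [0.1, -1.1, -4.0]
grip_width: 0.3
grip_force: 61.4
time: 20.9
ee_pos: [579.8, 63.0, 106.2]
ee_rot: [-2.044, -2.386, 0.0]
ft_force: [0.1, -0.1, -5.4]
grip_width: 0.298
grip_force: 61.4
time: 21.07
ee_pos: [579.8, 63.0, 105.7]
ee_rot: [2.044, 2.386, -0.0]
ft_force: [-0.2, -0.1, -4.3]
grip_width: 0.3
grip_force: 61.4
time: 21.23
ee_pos: [579.9, 63.0, 105.4]
ee_rot: [2.044, 2.386, 0.0]
ft_force: [-1.1, -0.1, -3.7]
grip_width: 0.298
grip_force: 61.7
jig [31.05 21.46] z 105.43 yaw 8.82 jyaw -0.01 F [-1.1 -0.1 -3.7] Fj [-1.1  0.1] T [-0.    0.05  0.05] grip 0.298 61.7 t 21.23
```

In the tool's units: 0.4 mm is 0.02.

```bash
echo '[0,0,0.02,0,0,0,0,0.02,0,0]' | python3 jog.py; echo '[0,0,0.02,0,0,0,0,0.02,0,0]' | python3 jog.py;  python3 d.py
```

```text
time: 21.4
ee_pos: [580.0, 62.9, 105.4]
ee_rot: [2.044, 2.385, 0.0]
ft_force: [-1.0, -0.4, 0.4]
grip_width: 0.301
grip_force: 62.2
time: 21.57
ee_pos: [580.0, 62.8, 105.3]
ee_rot: [2.043, 2.385, 0.001]
ft_force: [-2.4, -1.2, 4.3]
grip_width: 0.298
grip_force: 62.7
jig [31.16 21.3 ] z 105.28 yaw 8.83 jyaw -0.0 F [-2.4 -1.2  4.3] Fj [-2.6 -0.8] T [0.02 0.62 0.13] grip 0.298 62.7 t 21.57
```

In the tool's units: -0.4 mm is -0.02.

```bash
echo '[0,0,-0.02,0,0,0,0,-0.02,0,0,0,0,-0.02,0,0]' | python3 jog.py; echo '[0,0,0,0,0.4,0,0,0,0,0.5,0,0,0,0,0.6,0,0,0,0,0.7,0,0,0,0,0.8]' | python3 jog.py; echo '[0,0,0,0,0.8,0,0,0,0,0.8]' | python3 jog.py;python3 d.py
```

```text
time: 21.82
ee_pos: [580.0, 62.9, 105.3]
ee_rot: [2.043, 2.385, 0.0]
ft_force: [-1.9, -1.8, 4.6]
grip_width: 0.298
grip_force: 62.5
time: 22.23
ee_pos: [579.9, 63.1, 104.7]
ee_rot: [2.044, 2.386, 0.0]
ft_force: [-0.2, -0.1, -0.1]
grip_width: 0.8
grip_force: 0.0
time: 22.4
ee_pos: [579.8, 63.0, 104.8]
ee_rot: [2.044, 2.386, -0.0]
ft_force: [1.0, 0.1, 0.3]
grip_width: 0.802
grip_force: 0.0
jig [31.   21.49] z 104.79 yaw 8.82 jyaw -0.01 F [1.  0.1 0.3] Fj [ 1. -0.] T [ 0.02 -0.02  0.03] grip 0.802 0.0 t 22.4
```

In the tool's units: -100 mm is -5, -70 mm is -3.5.

```bash
echo '[0,0,-0.5,0,0.8,0,0,-1.25,0,0.8,0,0,-2.25,0,0.8,0,0,-3.5,0,0.8,0,0,-5,0,0.8]' | python3 jog.py; echo '[0,-1,-1,0,0.8,0,-2.5,-1.5,0,0.8,0,-4.25,-2,0,0.8,0,-6,-2,0,0.8,0,-7.25,-2,0,0.8]' | python3 jog.py;echo '[-1,-0.5,0,0,0.8,-2.5,-0.5,0,0,0.8,-4.25,-0.5,0,0,0.8,-6,-0.5,0,0,0.8,-7.5,-0.5,0,0,0.8]' | python3 jog.py; echo '[-1.5,0,0,0,0.8,-3,0,0,0,0.8,-3,0,0,0,0.8]' | python3 jog.py
python3 - <<'E'
from h import *
o=[]
for n,b in(("top",(200,165,300,265)),("side",(205,150,305,250))):
    im=manip.capture(n);cv2.imwrite(f"pics/{n}9.png",im[:,:,::-1]);x0,y0,x1,y1=b;o.append(cv2.resize(im[y0:y1,x0:x1],(400,400),interpolation=2))
cv2.imwrite("pics/c6.png",np.hstack(o)[:,:,::-1])
E
```

```text
time: 22.82
ee_pos: [579.1, 63.0, 205.5]
ee_rot: [-2.043, -2.384, 0.002]
ft_force: [-0.1, -0.2, -0.7]
grip_width: 0.801
grip_force: 0.0
time: 23.23
ee_pos: [434.2, 40.6, 246.2]
ee_rot: [2.043, 2.385, 0.001]
ft_force: [0.7, 0.1, 1.1]
grip_width: 0.796
grip_force: 0.0
time: 23.65
ee_pos: [449.7, -111.0, 246.1]
ee_rot: [2.043, 2.384, 0.0]
ft_force: [0.4, 0.4, -0.4]
grip_width: 0.799
grip_force: 0.0
time: 23.9
ee_pos: [459.5, -172.9, 245.5]
ee_rot: [2.047, 2.38, -0.002]
ft_force: [0.7, 0.8, -0.1]
grip_width: 0.805
grip_force: 0.0
```

View pics/c6.png

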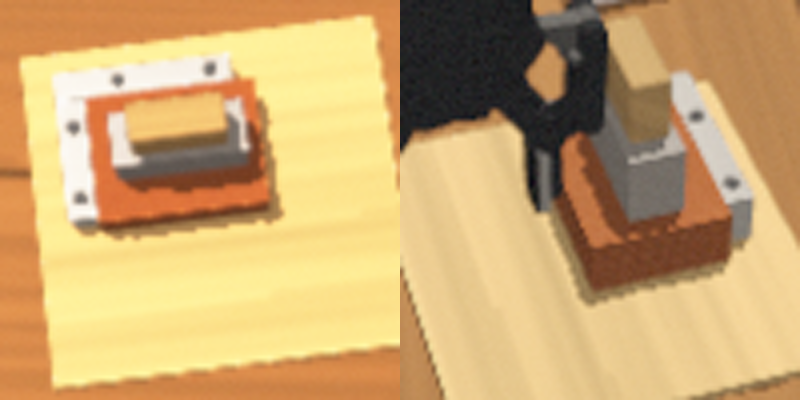

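The top view shows the stack flush with both fences at (85,95). The block stands upright at about (180,130), centred on it, with the robot clear. Handing in.

```bash
python3 -c "
from workcell import manip
print(manip.close_job())"
```

```text
the job is handed in; nothing more can be done
None
```

The job is handed in at about 24 s: in the last pictures the four tiles look flush against both fences with their edges lined up, and the block stands upright on the middle of the stack, released. No verdict came back.

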